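# Clamp a feed roller in the V holder

## Robot

A 6-joint arm with a two-finger parallel gripper is mounted at the origin on the work surface. World frame = base frame: x ahead of the robot, y to its left, z up, the work surface at z = 0. Lengths are in mm, angles in rad, forces in N, time in s.
With the tool pointing down it reaches from about 275 to 1000 mm from the base axis. Payload 8.4 kg.
Tool frame: the origin (TCP) lies between the finger pads; the fingertips stand 22 mm ahead of it and the grasp point (between the pads) lies 3 mm ahead of it; z points along the fingers, y is the line along which they close (so a half turn about z gives the same grasp; the last joint's range is limited). The gripper opens to 85 mm and grips with 20 to 120 N. Pads are 22 mm wide; open, the fingers measure 114 mm over their backs; the gripper's body (76 mm by 85 mm) begins 54 mm behind the grasp point. The pads swing forward as they close: fully open they stand 13 mm farther back than shut.
Start: joints at [-1.221, 0.353, 1.633, -0, 1.155, -0.002], TCP at [215.366, -586.724, 253.281] pointing down, gripper open.
Joint ranges: [-2.63, 2.63], [-0.92, 2.1], [0.06, 2.66], [-1.3, 4.44], [0, 2.69], [-3.02, 3.02]. Speed limits (rad/s): [2.22, 2.22, 2.79, 3.14, 3.14, 3.14].

## Interface

Orientations are given as [roll, pitch, yaw] about the fixed x, y, z axes, in that order (R = Rz(yaw) Ry(pitch) Rx(roll)).
In Python, from rig import r, grab_frame gives the robot as it stands.
- The arm moves only by the shell command python3 -m inch 'ROWS' [FORCE]. ROWS is JSON, a list of rows, each a list of 7 numbers: the turn, a rotation vector about the tool's x, y, z as a fraction of full scale, then the shift along the tool's x, y, z as a fraction of full scale, then the closure, from 0 (fully open) to 1 (shut). In form: [[rx, ry, rz, dx, dy, dz, fingers], ...]. A call has 1 to 8 rows; each row shifts and turns the commanded pose from where the row before left it, along the tool's axes as they then stand; what a row does not reach is not made up. Full scale, the value 1, is 2.5 cm for a shift and pi rad for a turn. A row lasts 1/12 s, in which the tool goes at most 41.7 mm and 7.16 degrees, less where a joint would pass 70% of its speed; a pose out of reach is approached as far as the arm can. A call with a number of a shift or a turn outside -1 to 1 is refused whole. A call with a gripper value outside its range is refused whole. The fingers move at their own pace and stop on an object; FORCE is the grip in N (left out, the last holds). Time passes only in rows, so rows that do not move let the fingers close. It gives the time, the measured TCP pose, the force, the opening and the grip force at its end, in the units of the state.
- r.sense(): the state, without advancing time (a new reading comes with each control period).
- grab_frame(name): name is "side" or "top"; returns a dict with "pixels" (400x640x3 uint8, red, green, blue), "z_map" (400x640 float32, mm along the optical axis (not along the pixel's ray), 0 where there is no reading), "vertical_fov" (degrees; the focal length in pixels is half the picture's height over the tangent of half this angle, whatever the lens; pixels are square), "cx", "cy" (the principal point, pixels), "dist" ([k1, k2, p1, p2, k3] as OpenCV has them; the pictures are not rectified), "cam_to_world" (4x4, takes a point from camera to world coordinates). Camera axes: x right, y down, z forward; pixel columns grow to the right and rows downward; lengths in mm; the calibration is good to about 2 mm. A picture is of the moment at which its call begins.
- r.sign_off(): hands the job in; it is judged then, once.
The state is a dict: "clock": time; "qpos": joint angles; "qvel": joint speeds; "joint_efforts": joint torques, N m; "eef_pos": TCP position; "tcp_rot": TCP orientation; "contact_force": force on the tool from outside, world axes, zero at the start; "wrist_torque": the same for the moment, N m; "opening": opening from 0.0 (shut) to 1.0 (fully open); "grasp_force": force on a finger pad.
Only numpy, scipy, OpenCV 4.12 (cv2) and the standard library are available. Lean on these libraries where they do the work, as an engineer would, in place of code of your own. Each camera call takes 0.05 s, during which the arm holds its last target. There are 200 camera calls.

## Task

Take the thick roller from the wooden rest and lay it in the two V notches of the steel holder, seated in both and sticking out about equally at the two ends; lower it in, do not drop it. Then swing the holder's strap round by its knob until it lies squarely across over the roller. Leave the thin roller as it lies in the rest.

Things in the scene. Friction and masses are not known exactly. Their poses are not given: they have to be found in the camera images.
- roller_center (a point): Centre of the thick roller: bright aluminium cylinder, 32 mm diameter, 150 mm long, plus a thin 12 mm stub at each end, 0.33 kg; own y axis along it, ends alike. It lies level in either of the two parallel places, 100 mm apart, of a fixed wooden rest: two V-notched boards 50 mm high, 20 thick, leave the middle 70 mm of the roller free at both sides and for 44 mm beneath its axis.
- thin_center (a point): Centre of the thin roller, which stays in the other place of the wooden rest: same aluminium and same 150 mm length, but 20 mm in diameter, 0.13 kg. Its own y axis runs along it.
- seat (a point): Fixed steel holder: centre of the thick roller when seated, 53 mm above the table. y: line of the notches, z up, x towards the strap's pivot post. Two blocks at y = +45 and -45 mm, each 20 mm thick, 64 wide, 50 high, have 90 degree V notches 40 wide, 20 deep; the 70 mm between is free down to a 10 mm base plate. Strap pivot: vertical axis at x +60, y +45; post 24 mm thick, top 32 mm above this point.
- strap_knob (a point): Centre of the upright black knob, 18 mm thick, 40 high, on the strap's free end, 100 mm from the pivot; own x axis towards the pivot. Strap: flat bar 24 x 8 mm turning level, top 28 mm above seat, 4 mm over the seated roller. Starts swung 60-92 degrees out to holder +y; shuts anticlockwise from above to a stop square across the roller, knob at seat x -40, y +45. Friction 1.2 N; stays put.
There are look-alikes about, which are no part of the job. What is shaped like the part that bears roller_center but turquoise is not meant.

How it is judged:
By the outcome, as a careful person would: the job done as asked, in the order asked, and still so for the second after the job is handed in, with the robot touching nothing.
It also fails if it takes over 53 s, if anything falls off the work surface, if the arm or the gripper's body presses on something with over 40 N, if the wrist force passes 120 N, or if a joint passes its speed limit or range.

## Working session

There is one attempt and no reset: what is moved stays moved. The work goes in short steps, Python scripts to look and compute and a shell command to move; the robot and the scene stay as the last step left them, time stands still between calls to the robot, and variables do not carry over. Pictures are saved under pics/ and viewed, at most 10 in all, crops included, and the job is handed in when it is done.

```bash
mkdir -p pics; ls
cat > h.py <<'E'
import numpy as np, cv2
from rig import r, grab_frame
def load(n):
    return np.load(f'pics/{n}.npz')
def snap(cam,n):
    f=grab_frame(cam); h=f['pixels'].shape[0]
    fl=h/2/np.tan(np.radians(f['vertical_fov'])/2)
    np.savez(f'pics/{n}.npz',p=f['pixels'],z=f['z_map'],K=np.array([[fl,0,f['cx']],[0,fl,f['cy']],[0,0,1]]),d=np.array(f['dist'],float),T=np.array(f['cam_to_world']))
    cv2.imwrite(f'pics/{n}.png',f['pixels'][:,:,::-1])
def xyz(d,uv):
    """world points at pixels using depth"""
    uv=np.atleast_2d(np.array(uv,float)); n=cv2.undistortPoints(uv[:,None],d['K'],d['d'])[:,0]
    z=d['z'][uv[:,1].round().astype(int),uv[:,0].round().astype(int)]
    c=np.c_[n*z[:,None],z,np.ones(len(z))]
    return (c@d['T'].T)[:,:3]
def onplane(d,uv,h):
    uv=np.atleast_2d(np.array(uv,float)); n=cv2.undistortPoints(uv[:,None],d['K'],d['d'])[:,0]
    v=np.c_[n,np.ones(len(n))]@d['T'][:3,:3].T; o=d['T'][:3,3]
    return o+v*((h-o[2])/v[:,2])[:,None]
def crop(n,u0,v0,u1,v1,s):
    im=cv2.imread(f'pics/{n}.png')[v0:v1,u0:u1]
    cv2.imwrite(f'pics/{n}_c{u0}_{v0}.png',cv2.resize(im,None,fx=s,fy=s,interpolation=cv2.INTER_CUBIC))
E
python3 - <<'E'
from h import *
snap('top','t0'); snap('side','s0')
print(r.sense())
for n in('t0','s0'): print(load(n)['T'].round(2),load(n)['K'])
a=cv2.imread('pics/t0.png');b=cv2.imread('pics/s0.png')
E
```

```text
pics
{'clock': 0.1, 'qpos': array([-1.22140212e+00,  3.53604776e-01,  1.63404606e+00, -1.49316500e-05,
        1.15518178e+00, -2.40344978e-03]), 'qvel': array([ 0.00111027, -0.00125114, -0.00344825,  0.00011785,  0.00046075,
       -0.00144027]), 'joint_efforts': array([ 1.56602666e-03, -6.06351542e+01, -3.42817891e+01,  1.66478471e-04,
        4.06037507e-03, -1.91855798e-05]), 'eef_pos': array([ 215.22744701, -586.35999489,  252.62642622]), 'tcp_rot': array([-3.14035266e+00,  1.06727838e-05,  3.51803701e-01]), 'contact_force': array([ 0.06628533, -0.71759893,  0.13534766]), 'wrist_torque': array([ 0.05508789,  0.02680486, -0.06201581]), 'grasp_force': 0.0, 'opening': 1.0023244725320508}
[[-3.0000e-02 -9.8000e-01  1.9000e-01  3.2893e+02]
 [-1.0000e+00  3.0000e-02  2.0000e-02 -6.6700e+01]
 [-2.0000e-02 -1.8000e-01 -9.8000e-01  9.4117e+02]
 [ 0.0000e+00  0.0000e+00  0.0000e+00  1.0000e+00]] [[444.14151392   0.         318.8196616 ]
 [  0.         444.14151392 197.92727263]
 [  0.           0.           1.        ]]
[[ 9.8000e-01 -1.3000e-01  1.3000e-01  3.8418e+02]
 [-1.8000e-01 -7.6000e-01  6.3000e-01 -5.7796e+02]
 [ 2.0000e-02 -6.4000e-01 -7.7000e-01  7.4968e+02]
 [ 0.0000e+00  0.0000e+00  0.0000e+00  1.0000e+00]] [[462.93432405   0.         319.09639957]
 [  0.         462.93432405 199.79463887]
 [  0.           0.           1.        ]]
```

View pics/t0.png

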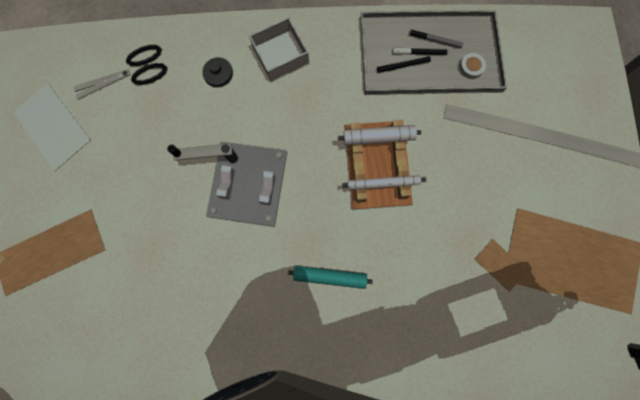

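View pics/s0.png

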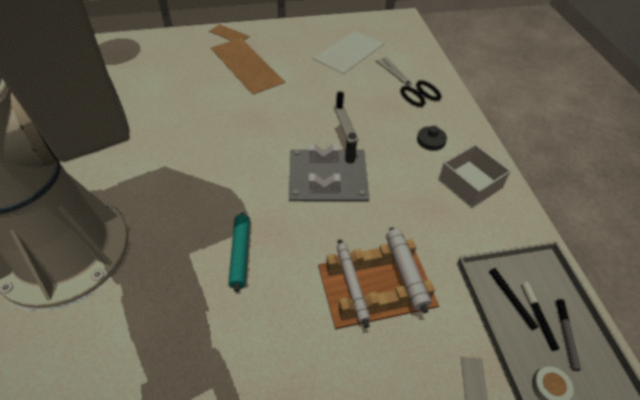

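Top view: two bright aluminium rollers in the wooden rest, at (380,135) and (385,184). The upper one is visibly thicker, so it is the target. The lower one is the thin roller, and the turquoise one at (330,277) is a decoy. The holder is at (247,184), its strap pivot near (230,152) and the knob at (174,150).

Run:
```python
from h import *
crop('t0',160,110,440,240,2.8)
d=load('t0')
# cloud
v,u=np.mgrid[110:240,160:440]; uv=np.c_[u.ravel(),v.ravel()]; P=xyz(d,uv)
ok=d['z'][uv[:,1],uv[:,0]]>0
def fit(box,zlo,zhi,name):
    m=ok&(uv[:,0]>box[0])&(uv[:,0]<box[2])&(uv[:,1]>box[1])&(uv[:,1]<box[3])&(P[:,2]>zlo)&(P[:,2]<zhi)
    Q=P[m]; c=Q.mean(0); w,V=np.linalg.eigh(np.cov((Q[:,:2]-c[:2]).T)); a=V[:,1]
    t=(Q[:,:2]-c[:2])@a; s=(Q[:,:2]-c[:2])@V[:,0]
    print(name,m.sum(),c.round(1),'ang',np.degrees(np.arctan2(a[1],a[0])).round(1),'mid',(c[:2]+a*(t.min()+t.max())/2+V[:,0]*(s.min()+s.max())/2).round(1),'len',np.ptp(t).round(1),np.ptp(s).round(1),'z',np.percentile(Q[:,2],[1,50,99]).round(1))
fit((330,120,430,150),58,90,'thick'); fit((330,165,435,200),50,90,'thin')
fit((200,150,300,240),42,60,'blocks'); fit((200,160,240,205),35,60,'blkL');fit((252,160,290,210),35,60,'blkR')
fit((160,140,190,160),92,140,'knob'); fit((180,140,240,165),70,85,'strap');fit((215,140,245,170),82.5,100,'post')
fit((200,135,300,235),5,14,'base')
```

```text
thick 1011 [ 624.4 -182.    65.9] ang 92.9 mid [ 626.  -183.2] len 167.8 30.9 z [58.3 66.5 71. ]
thin 702 [ 526.5 -184.2   52.7] ang 92.0 mid [ 527.2 -186.6] len 173.5 63.8 z [50.  52.6 57.2]
blocks 455 [537.1 102.6  48.7] ang 75.4 mid [545.8  98.1] len 113.4 98.4 z [42.2 49.1 56.4]
blkL 298 [539.7 144.4  45.4] ang 170.2 mid [539.8 145.3] len 62.7 21.9 z [35.3 47.  54. ]
blkR 280 [525.4  57.5  46.1] ang 170.0 mid [525.6  58.1] len 64.4 20.9 z [35.3 47.8 53.8]
knob 110 [590.1 232.5 113.4] ang 160.3 mid [592.  234.2] len 17.4 16.0 z [ 93.  118.2 123.6]
strap 561 [594.7 177.7  81. ] ang 92.7 mid [595.5 175.9] len 106.0 25.3 z [74.6 81.2 84.6]
post 80 [598.1 136.2  84.9] ang 97.4 mid [598.1 138.7] len 29.7 20.2 z [82.5 84.8 88.2]
base 4015 [537.8 101.4  10.3] ang 158.4 mid [539.5  98.5] len 229.3 237.1 z [ 6.1 10.4 13.6]
```

View pics/t0_c160_110.png

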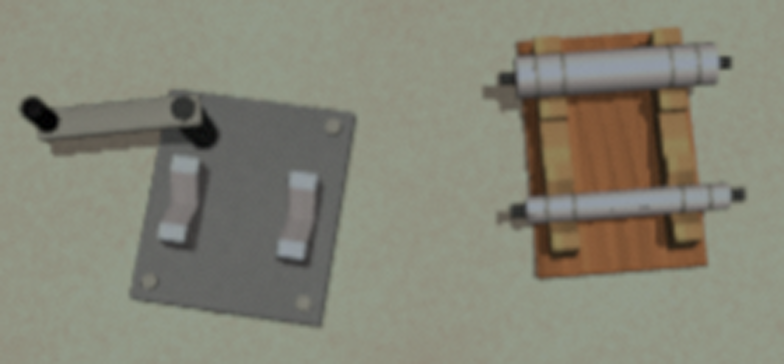

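Confirmed: the thick, bright aluminium roller is the one at (380,135). The holder checks out too: block spacing is 88 against 90, the predicted pivot agrees with the measured one within 2 mm, and the pivot-to-knob distance is 97. I'll start turning the tool and refine with the side camera.

```bash
cat >> h.py <<'E'
from scipy.spatial.transform import Rotation as Ro
def go(x,y,z,yaw):
    s=r.sense(); p=s['eef_pos']; R=Ro.from_euler('xyz',s['tcp_rot'])
    G=Ro.from_euler('xyz',[np.pi,0,np.radians(yaw)])
    w=(R.inv()*G).as_rotvec()/np.pi; dp=np.array([x,y,z])-p
    print('t',round(s['clock'],2),'p',p.round(1),'rot',np.degrees(s['tcp_rot']).round(2),'F',s['contact_force'].round(1),'op',round(s['opening'],3),'gf',round(s['grasp_force'],1))
    print('turn',w.round(4),'shift now-axes',(R.inv().apply(dp)/25).round(3),'shift target-axes',(G.inv().apply(dp)/25).round(3))
E
python3 -m inch '[[0,0,-0.038,0,0,0,0],[0,0,-0.038,0,0,0,0],[0,0,-0.038,0,0,0,0],[0,0,-0.038,0,0,0,0],[0,0,-0.038,0,0,0,0],[0,0,-0.038,0,0,0,0],[0,0,-0.038,0,0,0,0],[0,0,-0.038,0,0,0,0]]' 40
python3 -m inch '[[0,0,-0.034,0,0,0,0],[0,0,-0.034,0,0,0,0],[0,0,-0.032,0,0,0,0],[0,0,0,0,0,0,0]]'
python3 - <<'E'
from h import *
d=load('t0'); e=load('s0')
print('top ends',onplane(d,[(344.3,136.8),(416.8,132.1),(346.5,135),(417,133)],58).round(1))
v,u=np.mgrid[130:330,270:450]; uv=np.c_[u.ravel(),v.ravel()]; P=xyz(e,uv)
from scipy.optimize import least_squares
def cyl(P,name,c,rad,L):
    # points within region
    m=(abs(P[:,0]-c[0])<25)&(abs(P[:,1]-c[1])<60)&(P[:,2]>52)&(P[:,2]<90); Q=P[m]
    f=lambda q:np.hypot(Q[:,0]-q[0]-q[1]*(Q[:,1]-c[1]),Q[:,2]-q[2])-rad
    s=least_squares(f,[c[0],0,54],loss='soft_l1'); print(name,len(Q),'x,slope,z',s.x.round(3),'ang',90-np.degrees(np.arctan(s.x[1])),'rms',np.std(s.fun))
    m=(abs(P[:,0]-c[0])<30)&(P[:,2]>64); print(' y range',np.percentile(P[m&(abs(P[:,1]-c[1])<120)][:,1],[0.3,99.7]))
cyl(P,'side',(626,-183),16,0)
v,u=np.mgrid[110:240,160:440]; cyl(xyz(d,np.c_[u.ravel(),v.ravel()]),'top',(626,-183),16,0)
m=(P[:,2]>35)&(P[:,2]<56)
for n,c in(('L',(540,145)),('R',(525.5,58))):
    k=m&(np.hypot(P[:,0]-c[0],P[:,1]-c[1])<40); Q=P[k]; rr=cv2.minAreaRect(Q[:,:2].astype(np.float32)); print(n,k.sum(),Q.mean(0).round(1),rr)
k=(P[:,2]>82)&(P[:,1]<260)&(P[:,1]>100)
Q=P[k&(np.hypot(P[:,0]-599,P[:,1]-136)<20)];print('post',Q.mean(0),(Q.min(0)+Q.max(0))/2)
v,u=np.mgrid[85:130,320:360];Q=xyz(e,np.c_[u.ravel(),v.ravel()]);Q=Q[(Q[:,2]>100)&(Q[:,2]<150)];print('knob',len(Q),np.median(Q,0),(Q.min(0)+Q.max(0))/2)
go(626,-183,150,92.9)
E
```

```text
clock: 0.77
eef_pos: [215.3, -586.4, 252.8]
tcp_rot: [-3.141, -0.001, 1.313]
contact_force: [-0.4, -0.1, -0.2]
opening: 0.997
grasp_force: 0.0
clock: 1.1
eef_pos: [215.3, -586.5, 252.9]
tcp_rot: [-3.141, -0.001, 1.626]
contact_force: [-0.1, 0.3, -0.6]
opening: 0.999
grasp_force: 0.0
top ends [[ 623.4 -108.2   58. ]
 [ 629.3 -260.    58. ]
 [ 627.2 -112.9   58. ]
 [ 627.3 -260.3   58. ]]
side 1098 x,slope,z [ 6.2551e+02 -2.9000e-02  5.2945e+01] ang 91.68324029271827 rms 1.3039154511457927
 y range [-258.90414848 -110.27898597]
top 893 x,slope,z [ 6.26916e+02 -5.30000e-02  5.27690e+01] ang 93.01810585303218 rms 1.4732918295216435
 y range [-256.45330692 -107.10247984]
L 254 [538.9 140.7  44.9] ((539.6396484375, 142.95904541015625), (25.023523330688477, 61.8501091003418), 81.19113159179688)
R 312 [523.3  52.9  45. ] ((523.5870361328125, 55.652442932128906), (24.344654083251953, 63.877784729003906), 81.12338256835938)
post [597.75895272 134.84498355  84.90451996] [597.45754469 137.47980299  85.23009201]
knob 90 [590.36364082 228.03652631 115.1976818 ] [591.65512327 231.81614802 112.24639805]
t 1.1 p [ 215.3 -586.5  252.9] rot [-1.7999e+02 -4.0000e-02  9.3130e+01] F [-0.1  0.3 -0.6] op 0.999 gf 0.0
turn [-0.0001 -0.0002  0.0013] shift now-axes [15.213 17.288  4.122] shift target-axes [15.287 17.224  4.115]
```

```bash
python3 -m inch '[[0,0,0.002,0.85,0.96,0.16,0],[0,0,0,0.85,0.96,0.16,0],[0,0,0,0.85,0.96,0.16,0],[0,0,0,0.85,0.96,0.16,0],[0,0,0,0.85,0.96,0.16,0],[0,0,0,0.85,0.96,0.16,0],[0,0,0,0.85,0.96,0.16,0],[0,0,0,0.85,0.96,0.16,0]]'
python3 -m inch '[[0,0,0,0.85,0.96,0.16,0],[0,0,0,0.85,0.96,0.16,0],[0,0,0,0.85,0.96,0.16,0],[0,0,0,0.85,0.96,0.16,0],[0,0,0,0.85,0.96,0.16,0],[0,0,0,0.85,0.96,0.16,0],[0,0,0,0.85,0.96,0.16,0],[0,0,0,0.85,0.96,0.16,0]]'
python3 -m inch '[[0,0,0,0.85,0.96,0.16,0],[0,0,0,0.85,0.96,0.16,0],[0,0,0,0,0,0,0],[0,0,0,0,0,0,0]]'
python3 - <<'E'
from h import *
go(626.2,-183.3,56,92.6)
E
```

```text
clock: 1.77
eef_pos: [400.4, -407.0, 221.0]
tcp_rot: [-3.141, -0.0, 1.611]
contact_force: [0.3, -0.1, 0.2]
opening: 1.001
grasp_force: 0.0
clock: 2.43
eef_pos: [584.8, -228.7, 188.9]
tcp_rot: [-3.141, -0.0, 1.611]
contact_force: [-0.8, -0.2, -1.1]
opening: 0.999
grasp_force: 0.0
clock: 2.77
eef_pos: [630.6, -184.1, 180.5]
tcp_rot: [-3.141, -0.0, 1.614]
contact_force: [-0.9, 0.2, 0.0]
opening: 1.001
grasp_force: 0.0
t 2.77 p [ 630.6 -184.1  180.5] rot [-1.7994e+02 -2.0000e-02  9.2490e+01] F [-0.9  0.2  0. ] op 1.001 gf 0.0
turn [-0.0003 -0.0001 -0.0006] shift now-axes [ 0.036 -0.169  4.981] shift target-axes [ 0.038 -0.173  4.981]
```

```bash
python3 -m inch '[[0,0,0,0.04,-0.17,0.8,0],[0,0,0,0,0,0.9,0],[0,0,0,0,0,0.9,0],[0,0,0,0,0,0.9,0],[0,0,0,0,0,0.8,0],[0,0,0,0,0,0.5,0],[0,0,0,0,0,0.26,0],[0,0,0,0,0,0,0]]'
python3 -m inch '[[0,0,0,0,0,0,0.4],[0,0,0,0,0,0,0.45],[0,0,0,0,0,0,0.5],[0,0,0,0,0,0,0.55],[0,0,0,0,0,0,0.55]]'
python3 - <<'E'
from h import *
go(626.2,-183.3,54,92.6)
snap('side','s1'); crop('s1',270,180,470,340,4)
E
```

```text
clock: 3.43
eef_pos: [624.6, -185.1, 53.6]
tcp_rot: [-3.139, -0.001, 1.613]
contact_force: [0.2, -0.4, -0.2]
opening: 1.002
grasp_force: 0.0
clock: 3.85
eef_pos: [626.1, -184.7, 55.6]
tcp_rot: [3.14, 0.0, 1.615]
contact_force: [0.0, 0.4, -0.5]
opening: 0.453
grasp_force: 0.0
t 3.85 p [ 626.1 -184.7   55.6] rot [1.7994e+02 2.0000e-02 9.2520e+01] F [ 0.   0.4 -0.5] op 0.453 gf 0.0
turn [ 0.0003  0.0001 -0.0005] shift now-axes [0.058 0.005 0.062] shift target-axes [0.058 0.005 0.062]
```

View pics/s1_c270_180.png

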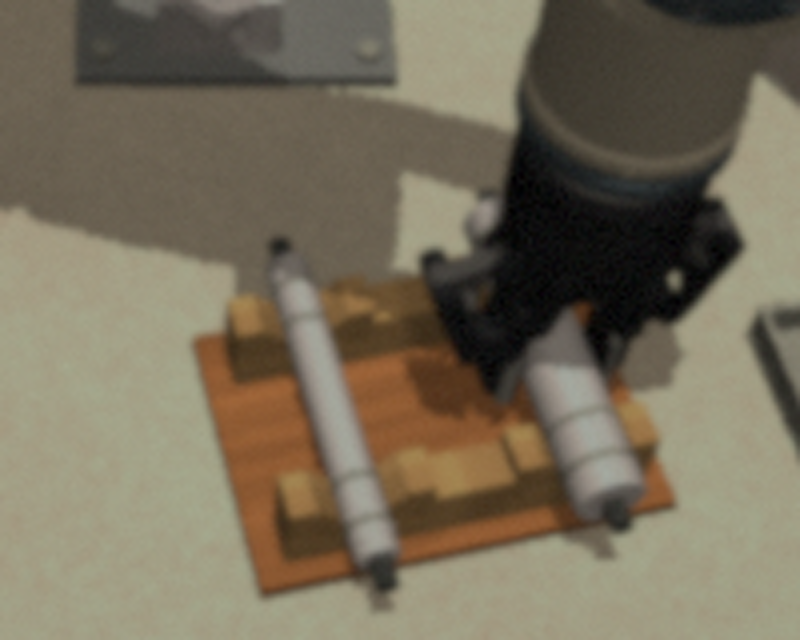

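The fingers straddle the middle of the thick roller (crop 545,350) and stay clear of the boards and the thin roller. Closing now.

```bash
python3 -m inch '[[0,0,0,0.04,0,0.05,0.6],[0,0,0,0,0,0,0.64],[0,0,0,0,0,0,0.75],[0,0,0,0,0,0,0.8],[0,0,0,0,0,0,0.8],[0,0,0,0,0,0,0.8]]' 60
python3 - <<'E'
from h import *
go(626.2,-183.3,54,92.6)
E
```

```text
clock: 4.4
eef_pos: [626.6, -183.6, 54.1]
tcp_rot: [3.14, 0.0, 1.615]
contact_force: [4.0, 2.0, 5.4]
opening: 0.355
grasp_force: 59.0
t 4.4 p [ 626.6 -183.6   54.1] rot [1.799e+02 2.000e-02 9.251e+01] F [4.  2.  5.4] op 0.355 gf 59.0
turn [ 0.0006  0.0001 -0.0005] shift now-axes [ 0.014 -0.014  0.002] shift target-axes [ 0.014 -0.014  0.002]
```

```bash
python3 -m inch '[[0,0,0,0,0,-0.2,0.8],[0,0,0,0,0,-0.4,0.8],[0,0,0,0,0,-0.6,0.8],[0,0,0,0,0,-0.6,0.8],[0,0,0,0,0,-0.6,0.8],[0,0,0,0,0,-0.6,0.8],[0,0,0,0,0,-0.6,0.8],[0,0,0,0,0,-0.6,0.8]]'
python3 -m inch '[[0,0,0,0,0,-0.4,0.8],[0,0,0,0,0,0,0.8],[0,0,0,0,0,0,0.8]]'
python3 - <<'E'
from h import *
go(532.2,100.5,150,80.6)
snap('side','s2'); crop('s2',300,120,500,280,3)
e=load('s2')
v,u=np.mgrid[60:330,270:520]; P=xyz(e,np.c_[u.ravel(),v.ravel()])
p=r.sense()['eef_pos']
m=(abs(P[:,0]-p[0])<25)&(abs(P[:,1]-p[1])<88)&(abs(P[:,1]-p[1])>22)&(P[:,2]>p[2]-30)&(P[:,2]<p[2]+18); Q=P[m]
from scipy.optimize import least_squares
f=lambda q:np.hypot(Q[:,0]-q[0]-q[1]*(Q[:,1]-p[1]),Q[:,2]-q[2]-q[3]*(Q[:,1]-p[1]))-16
s=least_squares(f,[p[0],0,p[2],0],loss='soft_l1');print(len(Q),s.x.round(3),np.std(s.fun))
g=Q[abs(f(s.x))<3]; print('y',np.percentile(g[:,1],[.3,99.7]))
E
```

```text
clock: 5.07
eef_pos: [624.3, -183.6, 159.0]
tcp_rot: [-3.139, -0.001, 1.615]
contact_force: [-0.5, 0.1, -3.8]
opening: 0.354
grasp_force: 59.6
clock: 5.32
eef_pos: [625.3, -183.7, 168.6]
tcp_rot: [-3.141, 0.0, 1.615]
contact_force: [-0.4, 0.1, -3.5]
opening: 0.357
grasp_force: 59.6
t 5.32 p [ 625.3 -183.7  168.6] rot [-1.7999e+02  1.0000e-02  9.2520e+01] F [-0.4  0.1 -3.5] op 0.357 gf 59.6
turn [-0.0001  0.      0.0662] shift now-axes [11.521 -3.222  0.744] shift target-axes [10.607 -5.532  0.745]
976 [ 6.24547e+02 -3.20000e-02  1.67529e+02  9.00000e-03] 3.5400455292148836
y [-259.50288937 -110.13248329]
```

View pics/s2_c300_120.png

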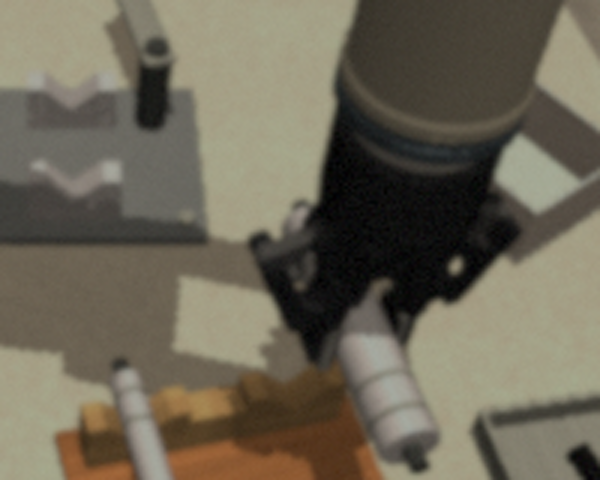

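The roller hangs level between the pads (crop 375,370) with the right weight, about 3.4 N. Carrying it over the holder.

```bash
python3 -m inch '[[0,0,0.033,0,0,0,0.8],[0,0,0.033,0,0,0,0.8],[0,0,0,0.4,-0.2,0,0.8],[0,0,0,0.7,-0.36,0,0.8],[0,0,0,0.85,-0.45,0,0.8],[0,0,0,0.85,-0.45,0,0.8],[0,0,0,0.85,-0.45,0,0.8],[0,0,0,0.85,-0.45,0,0.8]]'
python3 -m inch '[[0,0,0,0.85,-0.45,0,0.8],[0,0,0,0.85,-0.45,0,0.8],[0,0,0,0.85,-0.45,0,0.8],[0,0,0,0.85,-0.45,0,0.8],[0,0,0,0.85,-0.45,0,0.8],[0,0,0,0.85,-0.45,0,0.8],[0,0,0,0.6,-0.3,0,0.8],[0,0,0,0.4,-0.17,0,0.8]]'
python3 -m inch '[[0,0,0,0,0,0.5,0.8],[0,0,0,0,0,0.5,0.8],[0,0,0,0,0,0.5,0.8],[0,0,0,0,0,0.5,0.8],[0,0,0,0,0,0.4,0.8],[0,0,0,0,0,0.2,0.8],[0,0,0,0,0,0,0.8],[0,0,0,0,0,0,0.8]]'
python3 - <<'E'
from h import *
go(532.2,101.5,54,80.6)
snap('side','s3'); crop('s3',250,90,410,220,5)
e=load('s3')
v,u=np.mgrid[60:330,200:520]; P=xyz(e,np.c_[u.ravel(),v.ravel()])
p=r.sense()['eef_pos']
m=(abs(P[:,0]-p[0])<35)&(abs(P[:,1]-p[1])<88)&(abs(P[:,1]-p[1])>22)&(P[:,2]>p[2]-25)&(P[:,2]<p[2]+18); Q=P[m]
from scipy.optimize import least_squares
f=lambda q:np.hypot(Q[:,0]-q[0]-q[1]*(Q[:,1]-p[1]),Q[:,2]-q[2]-q[3]*(Q[:,1]-p[1]))-16
s=least_squares(f,[p[0],0.1,p[2],0],loss='soft_l1');print(len(Q),s.x.round(3),np.std(s.fun))
g=Q[abs(f(s.x))<3]; print('y',np.percentile(g[:,1],[.3,99.7]))
E
```

```text
clock: 6.03
eef_pos: [584.2, -61.5, 167.5]
tcp_rot: [-3.139, -0.0, 1.411]
contact_force: [0.9, -0.2, -3.0]
opening: 0.361
grasp_force: 59.7
clock: 6.7
eef_pos: [530.5, 102.1, 167.7]
tcp_rot: [-3.139, 0.0, 1.411]
contact_force: [0.3, -0.6, -3.6]
opening: 0.357
grasp_force: 59.7
clock: 7.37
eef_pos: [532.3, 100.2, 103.4]
tcp_rot: [-3.141, 0.0, 1.408]
contact_force: [-0.9, -0.9, -3.1]
opening: 0.356
grasp_force: 59.7
t 7.37 p [532.3 100.2 103.4] rot [-1.7997e+02  1.0000e-02  8.0660e+01] F [-0.9 -0.9 -3.1] op 0.356 gf 59.7
turn [-0.0002  0.0001  0.0003] shift now-axes [ 0.05  -0.012  1.978] shift target-axes [ 0.049 -0.013  1.978]
502 [5.32073e+02 1.61000e-01 1.02815e+02 1.30000e-02] 3.5663646900603427
y [ 23.17305608 136.55474729]
```

View pics/s3_c250_90.png

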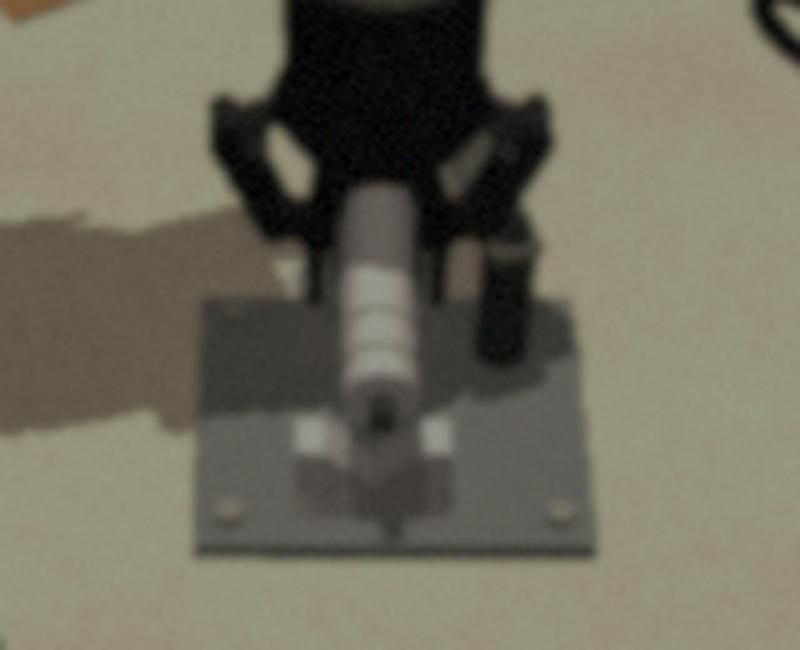

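The roller is level and lined up over both notches (crop 380,400 above the notch at 375,440). Lowering gently.

```bash
python3 -m inch '[[0,0,0,0.06,0,0.4,0.8],[0,0,0,0,0,0.4,0.8],[0,0,0,0,0,0.4,0.8],[0,0,0,0,0,0.3,0.8],[0,0,0,0,0,0.2,0.8],[0,0,0,0,0,0.08,0.8],[0,0,0,0,0,0,0.8],[0,0,0,0,0,0,0.8]]'
python3 -m inch '[[0,0,0,0,0,0.04,0.8],[0,0,0,0,0,0.04,0.8],[0,0,0,0,0,0.04,0.8],[0,0,0,0,0,0,0.8],[0,0,0,0,0,0,0.8]]'
python3 - <<'E'
from h import *
go(532.2,101.5,54,80.6)
E
```

```text
clock: 8.08
eef_pos: [532.7, 101.8, 59.0]
tcp_rot: [-3.141, 0.0, 1.407]
contact_force: [0.0, -0.6, -2.7]
opening: 0.356
grasp_force: 59.7
clock: 8.5
eef_pos: [532.7, 101.8, 56.1]
tcp_rot: [3.141, -0.0, 1.407]
contact_force: [0.3, 0.4, -4.2]
opening: 0.357
grasp_force: 59.7
t 8.5 p [532.7 101.8  56.1] rot [179.99  -0.    80.64] F [ 0.3  0.4 -4.2] op 0.357 gf 59.7
turn [ 0.     -0.      0.0002] shift now-axes [-0.014 -0.016  0.085] shift target-axes [-0.014 -0.016  0.085]
```

```bash
python3 -m inch '[[0,0,0,0,0,0.04,0.8],[0,0,0,0,0,0,0.8],[0,0,0,0,0,0,0.8]]'
python3 -m inch '[[0,0,0,0,0,0.04,0.8],[0,0,0,0,0,0,0.8],[0,0,0,0,0,0,0.8]]'
python3 -m inch '[[0,0,0,0,0,0.03,0.8],[0,0,0,0,0,0,0.8],[0,0,0,0,0,0,0.8]]'
```

```text
clock: 8.75
eef_pos: [532.6, 101.8, 55.1]
tcp_rot: [-3.142, 0.0, 1.407]
contact_force: [-0.6, 0.7, -2.4]
opening: 0.356
grasp_force: 59.7
clock: 9.0
eef_pos: [532.6, 101.8, 54.6]
tcp_rot: [3.142, -0.0, 1.407]
contact_force: [-2.9, 1.1, 6.1]
opening: 0.357
grasp_force: 60.6
clock: 9.25
eef_pos: [532.7, 101.8, 54.5]
tcp_rot: [3.141, -0.0, 1.407]
contact_force: [-5.3, -0.3, 16.0]
opening: 0.354
grasp_force: 61.6
```

Contact at the predicted height. Easing off and releasing.

```bash
python3 -m inch '[[0,0,0,0,0,-0.03,0.8],[0,0,0,0,0,0,0.8],[0,0,0,0,0,0,0.6],[0,0,0,0,0,0,0.55],[0,0,0,0,0,0,0.5],[0,0,0,0,0,0,0.4],[0,0,0,0,0,0,0.3],[0,0,0,0,0,0,0.3]]' 20
python3 -m inch '[[0,0,0,0,0,-0.2,0.3],[0,0,0,0,0,-0.5,0.3],[0,0,0,0,0,-0.9,0.3],[0,0,0,0,0,-0.9,0.3],[0,0,0,0,0,-0.9,0.3],[0,0,0,0,0,-0.9,0.3],[0,0,0,0,0,-0.5,0.3],[0,0,0,0,0,0,0.3]]'
python3 - <<'E'
from h import *
go(590,232,170,80.6)
snap('side','s4'); crop('s4',260,80,420,210,5)
e=load('s4'); from scipy.optimize import least_squares
def cyl(P,p):
    Y=np.array([np.cos(np.radians(80.6)),np.sin(np.radians(80.6))]);X=np.array([Y[1],-Y[0]])
    a=(P[:,:2]-p)@X; b=(P[:,:2]-p)@Y; z=P[:,2]
    m=(abs(a)<20)&(abs(b)<85)&(z>54)&(z<76); a,b,z=a[m],b[m],z[m]
    f=lambda q:np.hypot(a-q[0]-q[1]*b,z-q[2]-q[3]*b)-16
    s=least_squares(f,[0,0,53,0],loss='soft_l1');print(len(a),s.x.round(3),np.std(s.fun)); k=(abs(f(s.x))<3)&(z>62); print('b',np.percentile(b[k],[.5,99.5]))
v,u=np.mgrid[60:250,230:450]; cyl(xyz(e,np.c_[u.ravel(),v.ravel()]),np.array([532.2,100.5]))
E
```

```text
clock: 9.92
eef_pos: [532.7, 101.8, 53.9]
tcp_rot: [-3.142, 0.0, 1.407]
contact_force: [-0.2, -0.1, -0.4]
opening: 0.699
grasp_force: 0.0
clock: 10.58
eef_pos: [534.4, 102.1, 177.3]
tcp_rot: [3.137, -0.002, 1.407]
contact_force: [0.8, -0.1, 0.3]
opening: 0.698
grasp_force: 0.0
t 10.58 p [534.4 102.1 177.3] rot [ 1.7972e+02 -1.0000e-01  8.0640e+01] F [ 0.8 -0.1  0.3] op 0.698 gf 0.0
turn [ 0.0016 -0.0006  0.0002] shift now-axes [5.489 1.348 0.309] shift target-axes [5.49  1.346 0.293]
837 [-6.5100e-01  9.0000e-03  5.3201e+01  7.0000e-03] 2.25936184145482
b [-74.83390504  74.2241634 ]
```

View pics/s4_c260_80.png

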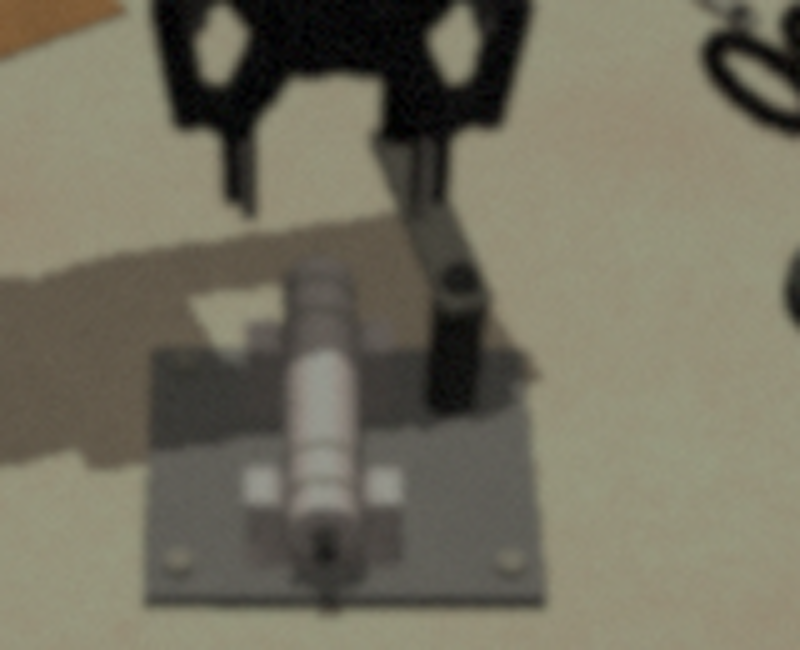

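The roller is seated: axis at 53.2 mm, level, ends at ±74.5 about the seat centre. Next is the strap: knob at about (591.5, 234), pivot at (598.7, 135).

```bash
python3 -m inch '[[0,0,-0.037,0,0,0,0.3],[0,0,-0.037,0,0,0,0.3],[0,0,0,0,0,0,0.3]]'
python3 - <<'E'
from h import *
go(591.5,234,110,94.1)
E
```

```text
clock: 10.88
eef_pos: [531.9, 101.6, 172.9]
tcp_rot: [-3.14, 0.0, 1.645]
contact_force: [-0.6, -0.7, -0.3]
opening: 0.699
grasp_force: 0.0
t 10.88 p [531.9 101.6 172.9] rot [-1.799e+02  1.000e-02  9.426e+01] F [-0.6 -0.7 -0.3] op 0.699 gf 0.0
turn [-0.0006  0.0001  0.0009] shift now-axes [5.103 2.775 2.512] shift target-axes [5.111 2.756 2.517]
```

```bash
python3 -m inch '[[0,0,0,0.8,0.43,0,0.3],[0,0,0,0.9,0.5,0,0.3],[0,0,0,0.9,0.5,0,0.3],[0,0,0,0.9,0.5,0,0.3],[0,0,0,0.9,0.5,0,0.3],[0,0,0,0.7,0.34,0,0.3],[0,0,0,0,0,0,0.3],[0,0,0,0,0,0,0.3]]'
python3 -m inch '[[0,0,0,0,0,0.4,0.3],[0,0,0,0,0,0.5,0.3],[0,0,0,0,0,0.5,0.3],[0,0,0,0,0,0.5,0.3],[0,0,0,0,0,0.4,0.3],[0,0,0,0,0,0.2,0.3],[0,0,0,0,0,0,0.3],[0,0,0,0,0,0,0.3]]'
python3 - <<'E'
from h import *
go(591.5,234,110,94.1)
snap('side','s5'); crop('s5',290,50,410,150,6)
E
```

```text
clock: 11.55
eef_pos: [592.4, 234.2, 172.7]
tcp_rot: [-3.14, 0.001, 1.638]
contact_force: [-0.3, -0.7, -0.5]
opening: 0.698
grasp_force: 0.0
clock: 12.22
eef_pos: [592.9, 233.6, 111.2]
tcp_rot: [-3.141, 0.0, 1.64]
contact_force: [1.0, -0.5, -0.1]
opening: 0.698
grasp_force: 0.0
t 12.22 p [592.9 233.6 111.2] rot [-1.7997e+02  1.0000e-02  9.3950e+01] F [ 1.  -0.5 -0.1] op 0.698 gf 0.0
turn [-0.0002  0.     -0.0008] shift now-axes [ 0.018 -0.054  0.048] shift target-axes [ 0.018 -0.054  0.048]
```

View pics/s5_c290_50.png

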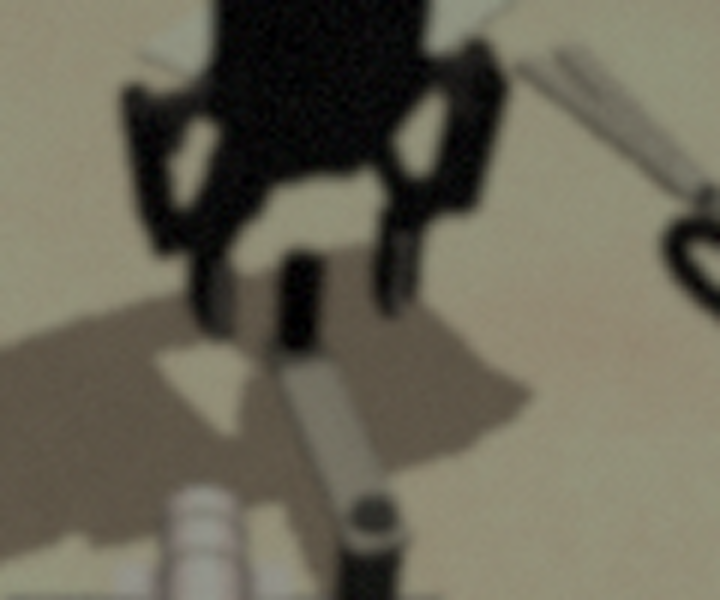

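The knob (crop 300,300) stands between the pads, which are clear of the strap. I'll close into a loose cage and swing along the arc.

```bash
python3 -m inch '[[0,0,0,0,-0.04,0,0.5],[0,0,0,0,0,0,0.65],[0,0,0,0,0,0,0.72],[0,0,0,0,0,0,0.72]]'
python3 -m inch '[[0,0,-0.022,0,-0.28,0,0.72],[0,0,-0.022,0,-0.28,0,0.72],[0,0,-0.022,0,-0.28,0,0.72],[0,0,-0.022,0,-0.28,0,0.72],[0,0,0,0,0,0,0.72]]'
cat >> h.py <<'E'
def arc():
    s=r.sense(); d=s['eef_pos'][:2]-[598.7,135.1]
    print(s['eef_pos'].round(1),'rad',np.hypot(*d).round(1),'ang',np.degrees(np.arctan2(d[1],d[0])).round(1),'yaw',np.degrees(s['tcp_rot'][2]).round(1),'F',s['contact_force'].round(1),'op',round(s['opening']*85,1),s['grasp_force'])
E
python3 -c 'from h import *;arc()'
```

```text
clock: 12.6
eef_pos: [592.1, 233.8, 112.0]
tcp_rot: [3.141, -0.0, 1.64]
contact_force: [0.9, 1.2, 0.3]
opening: 0.279
grasp_force: 0.0
clock: 13.02
eef_pos: [563.6, 228.7, 111.7]
tcp_rot: [-3.141, 0.0, 1.919]
contact_force: [0.8, 0.1, 0.7]
opening: 0.279
grasp_force: 0.0
[563.6 228.7 111.7] rad 99.9 ang 110.6 yaw 110.0 F [0.8 0.1 0.7] op 23.7 0.0
```

```bash
python3 -m inch '[[0,0,-0.022,-0.01,-0.28,0,0.72],[0,0,-0.022,-0.01,-0.28,0,0.72],[0,0,-0.022,-0.01,-0.28,0,0.72],[0,0,-0.022,-0.01,-0.28,0,0.72],[0,0,-0.022,-0.01,-0.28,0,0.72],[0,0,-0.022,-0.01,-0.28,0,0.72],[0,0,-0.022,-0.01,-0.28,0,0.72],[0,0,0,0,0,0,0.72]]'
python3 -c 'from h import *;arc()'
```

```text
clock: 13.68
eef_pos: [523.7, 201.5, 111.7]
tcp_rot: [-3.141, -0.0, 2.401]
contact_force: [0.3, 0.7, 0.7]
opening: 0.285
grasp_force: 0.0
[523.7 201.5 111.7] rad 100.2 ang 138.5 yaw 137.6 F [0.3 0.7 0.7] op 24.2 0.0
```

```bash
python3 -m inch '[[0,0,-0.022,-0.012,-0.28,0,0.72],[0,0,-0.022,-0.012,-0.28,0,0.72],[0,0,-0.022,-0.012,-0.28,0,0.72],[0,0,-0.022,-0.012,-0.28,0,0.72],[0,0,-0.022,-0.012,-0.28,0,0.72],[0,0,-0.022,-0.012,-0.28,0,0.72],[0,0,-0.022,-0.012,-0.28,0,0.72],[0,0,0,0,0,0,0.72]]'
python3 -c 'from h import *;arc()'
python3 -m inch '[[0,0,-0.011,0,-0.14,0,0.72],[0,0,0,0,-0.05,0,0.72],[0,0,0,0,0,0,0.72]]'
python3 -c 'from h import *;arc()'
```

```text
clock: 14.35
eef_pos: [501.4, 158.6, 111.7]
tcp_rot: [3.142, 0.0, 2.883]
contact_force: [-0.0, -0.1, -0.0]
opening: 0.279
grasp_force: 0.0
[501.4 158.6 111.7] rad 100.1 ang 166.4 yaw 165.2 F [-0.  -0.1 -0. ] op 23.7 0.0
clock: 14.6
eef_pos: [500.3, 154.7, 111.7]
tcp_rot: [3.141, 0.0, 2.914]
contact_force: [0.2, -1.2, 0.4]
opening: 0.283
grasp_force: 0.0
[500.3 154.7 111.7] rad 100.3 ang 168.7 yaw 167.0 F [ 0.2 -1.2  0.4] op 24.1 0.008850453305058181
```

```bash
for i in 1; do python3 -m inch '[[0,0,-0.01,0,-0.05,0,0.72],[0,0,-0.01,0,-0.05,0,0.72],[0,0,0,0,0,0,0.72]]'; done
python3 -m inch '[[0,0,0,0,-0.05,0,0.72],[0,0,0,0,0,0,0.72],[0,0,0,0,0,0,0.72]]'
python3 -c 'from h import *;arc()'
```

```text
clock: 14.85
eef_pos: [499.8, 152.3, 111.6]
tcp_rot: [3.141, 0.0, 2.98]
contact_force: [0.4, 1.0, 1.1]
opening: 0.276
grasp_force: 0.3
clock: 15.1
eef_pos: [499.4, 150.9, 111.6]
tcp_rot: [3.141, 0.0, 2.98]
contact_force: [0.7, 0.8, -0.5]
opening: 0.28
grasp_force: 0.6
[499.4 150.9 111.6] rad 100.6 ang 170.9 yaw 170.7 F [ 0.7  0.8 -0.5] op 23.8 0.5587677843868732
```

```bash
python3 -m inch '[[0,0,0,0,-0.05,0,0.72],[0,0,0,0,0,0,0.72],[0,0,0,0,0,0,0.72]]'
python3 -m inch '[[0,0,0,0,-0.05,0,0.72],[0,0,0,0,0,0,0.72],[0,0,0,0,0,0,0.72]]'
python3 -c 'from h import *;arc()'
```

```text
clock: 15.35
eef_pos: [499.1, 149.8, 111.6]
tcp_rot: [3.141, 0.0, 2.981]
contact_force: [0.3, 2.7, -0.1]
opening: 0.282
grasp_force: 1.8
clock: 15.6
eef_pos: [499.1, 149.5, 111.6]
tcp_rot: [3.139, 0.0, 2.98]
contact_force: [0.0, 11.4, -1.7]
opening: 0.275
grasp_force: 5.3
[499.1 149.5 111.6] rad 100.6 ang 171.7 yaw 170.8 F [ 0.  11.4 -1.7] op 23.4 5.272562652826309
```

The force rose to 11 N, so the strap is at its stop. Backing off, opening and retreating.

```bash
python3 -m inch '[[0,0,0,0,0.09,0,0.72],[0,0,0,0,0.03,0,0.6],[0,0,0,0,0,0,0.5],[0,0,0,0,0,0,0.5],[0,0,0,0,0,-0.4,0.5],[0,0,0,0,0,-0.8,0.5],[0,0,0,0,0,-0.9,0.5],[0,0,0,0,0,-0.9,0.5]]'
python3 -m inch '[[0,0,0,0.8,0,-0.6,0.4],[0,0,0,1,0,0,0.4],[0,0,0,1,0,0,0.4],[0,0,0,1,0,0,0.4],[0,0,0,1,0,0,0.4],[0,0,0,1,0,0,0.4],[0,0,0,1,0,0,0.4],[0,0,0,0.6,0,0,0.4]]'
python3 - <<'E'
from h import *
arc(); snap('top','t6'); snap('side','s6')
a=cv2.resize(cv2.imread('pics/t6.png')[120:240,190:310],None,fx=4,fy=4); b=cv2.resize(cv2.imread('pics/s6.png')[120:220,270:370],(480,480))
cv2.imwrite('pics/both6.png',np.hstack([a[:,:400],b[:,:400]]))
for n in('t6','s6'):
    d=load(n); v,u=np.mgrid[80:340,200:450]; P=xyz(d,np.c_[u.ravel(),v.ravel()])
    Q=P[(np.hypot(P[:,0]-500,P[:,1]-152)<25)&(P[:,2]>95)&(P[:,2]<128)]; print(n,'knob',len(Q),((Q.min(0)+Q.max(0))/2).round(1),np.median(Q,0).round(1))
    k=(np.hypot(P[:,0]-550,P[:,1]-144)<62)&(P[:,2]>77)&(P[:,2]<84); c,_,ang=cv2.minAreaRect(P[k][:,:2].astype(np.float32)); 
    w,V=np.linalg.eigh(np.cov(P[k][:,:2].T)); print(' strap dir',np.degrees(np.arctan2(V[1,1],V[0,1]))%180,k.sum(),P[k].mean(0))
E
```

```text
clock: 16.27
eef_pos: [499.0, 151.0, 187.8]
tcp_rot: [-3.141, -0.001, 2.981]
contact_force: [0.1, 0.8, -0.1]
opening: 0.498
grasp_force: 0.0
clock: 16.93
eef_pos: [314.4, 180.4, 201.9]
tcp_rot: [-3.141, -0.001, 2.981]
contact_force: [-0.0, -0.2, -0.2]
opening: 0.603
grasp_force: 0.0
[314.4 180.4 201.9] rad 287.9 ang 170.9 yaw 170.8 F [-0.  -0.2 -0.2] op 51.2 0.0
t6 knob 101 [501.3 152.1 110.8] [499.7 149.9 119.7]
 strap dir 171.3104658971468 531 [551.01634271 142.17518185  80.89047337]
s6 knob 117 [499.2 149.9 110.1] [498.5 145.6 114.6]
 strap dir 170.80059663531523 394 [548.49030863 138.71517742  81.42937594]
```

View pics/both6.png

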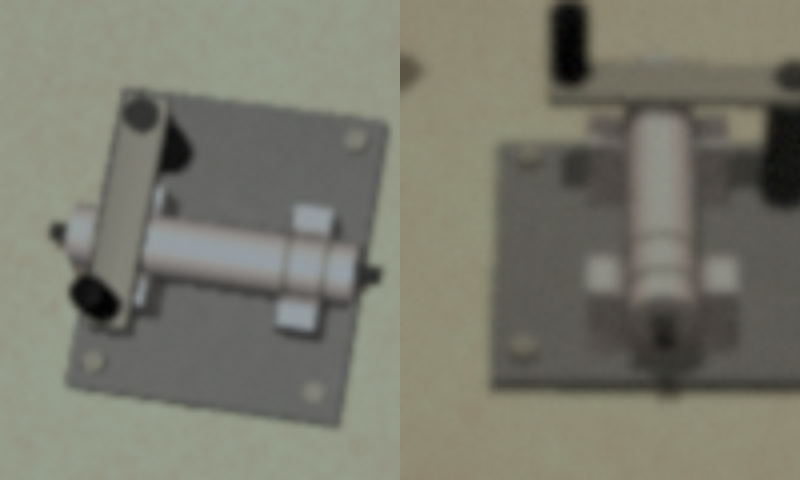

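The strap lies square across the roller (strap direction about 171°, holder 170.6°), with the knob at (90,298) in the left crop. The roller is still seated in both notches, with similar overhang at each end.

```bash
python3 -m inch '[[0,0,0,0,0,0,0.4],[0,0,0,0,0,0,0.4]]'; python3 -c 'from rig import r; print(r.sign_off())'
```

```text
clock: 17.2
eef_pos: [317.9, 181.1, 202.0]
tcp_rot: [3.141, 0.001, 2.981]
contact_force: [0.1, 0.6, -0.5]
opening: 0.603
grasp_force: 0.0
the job is handed in; nothing more can be done
None
```

The thick roller is seated in both notches and centred to within about 1 mm, the strap is swung to its stop squarely across it, the thin roller was not touched, and I handed the job in at 17.2 s; no verdict came back.

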